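# Raise the template plate of a punching jig with its lifting lever

## Robot

A 7-joint arm with a two-finger parallel gripper is mounted at the origin on the work surface. World frame = base frame: x ahead of the robot, y to its left, z up, the work surface at z = 0. Lengths are in m, angles in rad, forces in N, time in s.
With the tool pointing down it reaches from about 0.425 to 0.875 m from the base axis. Payload 4.7 kg.
Tool frame: the origin (TCP) lies midway between the tips of the shut fingers; the grasp point (between the pads) lies 19 mm behind it (ctrl.grip_point_offset is the distance from the TCP to the grasp point, in m); z points along the fingers, y is the line along which they close (so a half turn about z gives the same grasp; the last joint's range is limited). The gripper opens to 87 mm and grips with 3 to 60 N. Pads are 19 mm wide; open, the fingers measure 117 mm over their backs; the gripper's body (75 mm by 190 mm) begins 51 mm behind the grasp point.
Start: joints at [-1.154, 0.321, -0.07, 1.45, 0.023, 1.371, -0.057], TCP at [0.255, 0.598, 0.223] pointing down, gripper open.
Joint ranges: [-2.86, 2.86], [-0.3, 2.09], [-1.38, 1.24], [0.06, 2.45], [-1.56, 4.7], [0.09, 2.05], [-2.69, 2.69]. Speed limits (rad/s): [2.57, 2.57, 3.14, 3.14, 3.14, 3.14, 3.14].

## Interface

Orientations are given as a rotation vector (axis times angle).
In Python, from bench import ctrl gives the robot as it stands. The module is installed in compiled form; this text tells all that it offers.
- The arm moves only by the shell command python3 -m handwheel 'ROWS' [OPENING] [FORCE]. ROWS is JSON, a list of rows, each an object of numbers: "x", "y", "z": the shift along the tool's x, y, z in m; "wx", "wy", "wz": the turn, a rotation vector about the tool's x, y, z in degrees. A call has 1 to 10 rows; each row is the pose to reach, as a shift and turn from the pose commanded when the call began, along the tool's axes at that moment; what a row does not reach only later rows make up. A row lasts 1/12 s, in which the tool goes at most 41.7 mm and 7.16 degrees, less where a joint would pass 70% of its speed; a pose out of reach is approached as far as the arm can. A call with a gripper value outside its range is refused whole. OPENING is the finger opening in m, from 0 to 0.087, set as the call begins (- or left out, the last holds). The fingers move at their own pace and stop on an object; FORCE is the grip in N (left out, the last holds). Time passes only in rows, so rows that repeat a pose let the fingers close. It gives the time, the measured TCP pose, the force, the opening and the grip force at its end, in the units of the state.
- ctrl.get_state(): the state, without advancing time (a new reading comes with each control period).
- ctrl.get_image(name): name is "side" or "top"; returns a dict with "image" (420x560x3 uint8, red, green, blue), "K" (3x3 intrinsics, pixels), "world_to_cam" (4x4, takes a point from world to camera coordinates). Camera axes: x right, y down, z forward; pixel columns grow to the right and rows downward; lengths in m; the calibration is good to about 2 mm. A picture is of the moment at which its call begins. There is no depth.
- ctrl.close_job(): hands the job in; it is judged then, once.
The state is a dict: "time": time; "joint_positions": joint angles; "qd": joint speeds; "joint_torque": joint torques, N m; "position": TCP position; "tool_rot": TCP orientation; "ft_force": force on the tool from outside, world axes, zero at the start; "torque": the same for the moment, N m; "grip_width": opening from 0.0 (shut) to 1.0 (fully open); "grip_force": force on a finger pad.
Only numpy, scipy, OpenCV 4.12 (cv2) and the standard library are available. Lean on these libraries where they do the work, as an engineer would, in place of code of your own. Each camera call takes 0.05 s, during which the arm holds its last target. There are 200 camera calls.

## Task

The punched cover board has to come out of the punching jig. With a fingertip push the upright peg of the swing latch aside until the latch has turned right round to its stop and is clear of the hinged steel template plate; then press the rubber-faced pad at the long end of the lifting lever all the way down, so that the plate rises fully, and finish while holding it there with the plate up. Move the plate by its lever only, do not touch it, and leave the spools, jar and other things around the jig standing where they are.

Things in the scene. Friction and masses are not known exactly. Their poses are not given: they have to be found in the camera images.
- jig: Punching jig, fixed. Grey base with white bed, 205 x 257 mm, 50 mm high; origin on its underside, 3 mm above the work surface (it stands on a cutting mat). Axes: x from the front edge (x = -110 mm, robot's side) to the plate's hinge (+70), y left, z up. Steel template plate, 8 mm thick, about 2 kg, lies flat over x -70 to +67, y -110 to +110 mm, top at z = 62. Latch at the front, lever along the right side.
- latch_peg (a point): Centre of the top end of the upright round steel peg on the tail of the swing latch, at the front of the jig: 14 mm thick, 36 mm tall (72 to 108 mm above the jig's underside), 45 mm from the latch's pivot. The latch is a flat dark steel bar 16 mm wide, 8 mm thick.
- latch_pivot (a point): Pivot of the swing latch, at half the thickness of its bar, 68 mm above the jig's underside; its axis is vertical.
- latch (a joint): Turn of the swing latch: 0 = its arm (38 mm, opposite the peg) points over the plate and bars it, peg at jig -x of the pivot; grows to 1.57 rad (stop), clockwise from above: the peg goes a quarter circle from -x round to +y (left) of the pivot. Starts between 0 and 0.3; clear of the plate above 1.2. Takes 1 to 2 N at the peg and stays where it is left.
- lever_pad (a point): Centre of the upper, rubber-covered face of the press pad on the lever's long end: 46 x 30 mm (long side along the lever). At rest 138 mm above the jig's underside and sloping 14 degrees up towards the robot, fully pressed as much down. Moves on an arc about lever_pivot (at rest 156 mm to jig -x of it and 63 mm above) and ends about 81 mm lower and 10 mm farther out.
- lever_pivot (a point): Fulcrum of the lifting lever, in a bracket at the right side of the jig (142 mm right of its middle), 75 mm above the jig's underside; its axis is the jig's y axis.
- lever (a joint): Turn of the lifting lever: 0 = at rest, long end up; grows to 0.5 rad (stop) as the pad is pressed down. The pad needs 4 to 10 N; let go, it comes back up under the plate's weight. Barred by the latch until that is clear.
- plate (a joint): Angle of the template plate: 0 = lying flat, grows as it rises about its hinge; about 0.46 rad with the lever fully down.
- cord_spool: Loose spool of black cord, standing, 56 mm across, 45 mm high, beside or in front of the jig; leave alone. Origin under its centre.
- ribbon_reel: Loose flat white reel, 80 mm across, 22 mm high, beside or in front of the jig; leave alone. Origin under its centre.
- stud_jar: Loose amber jar with a brass lid, 57 mm across, 47 mm high, beside or in front of the jig; leave alone. Origin under its centre.
- bone_folder: Loose flat bone folder, 141 x 22 x 5 mm, left of the jig; leave alone. Origin under its centre.
- maul: Loose maul standing on its white head (62 mm across), handle up, 205 mm high, far left; leave alone. Origin under its head.
- journal: Loose closed journal lying flat, 150 x 110 x 24 mm, right side; leave alone. Origin under its centre.
- phone: Loose phone lying flat, 147 x 72 x 8 mm, left side; leave alone. Origin under its centre.
- thread_spool: Loose spool of purple thread, standing, 68 mm across, 60 mm high, right side; leave alone. Origin under its centre.

How it is judged:
On the way, in this order (a step that is already met when the one before it is completed fails the run):
1. the latch is turned clear of the plate while the plate still lies flat (value of joint latch above 1.3 rad and value of joint plate below 0.05 rad), for 0.2 s.
2. the lever is pressed right down by the fingers and the plate is up (value of joint lever above 0.45 rad and value of joint plate above 0.38 rad and contact force between the fingers and lever above 1.5 N), for 0.3 s.
At the end, for the whole second after the job is handed in: The latch is turned past 1.3 rad, clear of the plate; the fingers hold the lever within 0.05 rad of its lower stop with at least 1.5 N; the plate rests on the lever's toe, raised 0.38 to 0.52 rad, and does not move (all of step 2 and value of joint plate below 0.52 rad and value of joint latch above 1.3 rad and velocity of joint plate between -0.2 and 0.2 rad/s); the arm keeps its last pose, push and grip.
It fails at once if the template plate is touched by the fingers or the arm (contact force between any of the fingers, the arm and plate above 1 N).
It fails at once if a thing around the jig is moved by more than 15 mm, lifted or tipped (distance of any of cord_spool, ribbon_reel, stud_jar, bone_folder, maul, journal, phone, thread_spool from where it was at the start of the episode above 0.015 m or angle between any of cord_spool, ribbon_reel, stud_jar, bone_folder, maul, journal, phone, thread_spool's own z axis and vertical above 0.2 rad).
It also fails if it takes over 45 s, if anything falls off the work surface, if the arm or the gripper's body presses on something with over 40 N, if the wrist force passes 120 N, or if a joint passes its speed limit or range.

## Working session

There is one attempt and no reset: what is moved stays moved. The work goes in short steps, Python scripts to look and compute and a shell command to move; the robot and the scene stay as the last step left them, time stands still between calls to the robot, and variables do not carry over. Pictures are saved under pics/ and viewed, at most 10 in all, crops included, and the job is handed in when it is done.

```bash
mkdir -p pics; cat > h.py <<'E'
import numpy as np,cv2
from bench import ctrl
from scipy.spatial.transform import Rotation as R
def ray(d,u,v):
    T=np.array(d["world_to_cam"]);K=np.array(d["K"])
    r=T[:3,:3].T@np.linalg.solve(K,[u,v,1]);o=-T[:3,:3].T@T[:3,3];return o,r/np.linalg.norm(r)
def plane(d,u,v,z):
    o,r=ray(d,u,v);return o+r*(z-o[2])/r[2]
def proj(d,p):
    T=np.array(d["world_to_cam"]);q=np.array(d["K"])@(T[:3,:3]@p+T[:3,3]);return q[:2]/q[2]
E
python3 - <<'E'
from h import *
import pickle
for n in("top","side"):
    d=ctrl.get_image(n);pickle.dump(d,open(n+".pkl","wb"));cv2.imwrite(f"pics/{n}0.png",cv2.resize(d["image"][:,:,::-1],(800,600),interpolation=cv2.INTER_CUBIC))
    o,r=ray(d,280,210);print(n,o,r)
s=ctrl.get_state();print(s);print(R.from_rotvec(s["tool_rot"]).as_matrix().round(3))
E
```

```text
top [ 0.349572   -0.01937331  1.67403083] [ 0.13552522 -0.00930662 -0.99073019]
side [0.09679184 1.10493343 1.11816468] [ 0.30067866 -0.71526891 -0.63085872]
{'time': 0.1, 'joint_positions': array([-1.15390213,  0.32176455, -0.07003997,  1.45157238,  0.02258887,
        1.37081616, -0.0569225 ]), 'qd': array([-0.0004316 , -0.0007382 ,  0.00042496, -0.00397514, -0.00115728,
        0.00074491,  0.00106767]), 'joint_torque': array([-4.02119813e-04, -4.92569411e+01, -4.05761227e-01, -3.13396525e+01,
       -6.40778197e-02,  3.95834225e-02,  7.65968434e-05]), 'position': array([0.25466059, 0.59748082, 0.22155063]), 'tool_rot': array([-6.28447123e-01, -3.07782868e+00,  2.75764996e-03]), 'ft_force': array([-0.46421418, -0.12051273, -0.53981073]), 'torque': array([-0.04075454,  0.00136706,  0.01214331]), 'grip_force': 0.0, 'grip_width': 1.001146309809649}
[[-0.92   0.392 -0.001]
 [ 0.392  0.92  -0.002]
 [-0.    -0.002 -1.   ]]
```

View pics/top0.png

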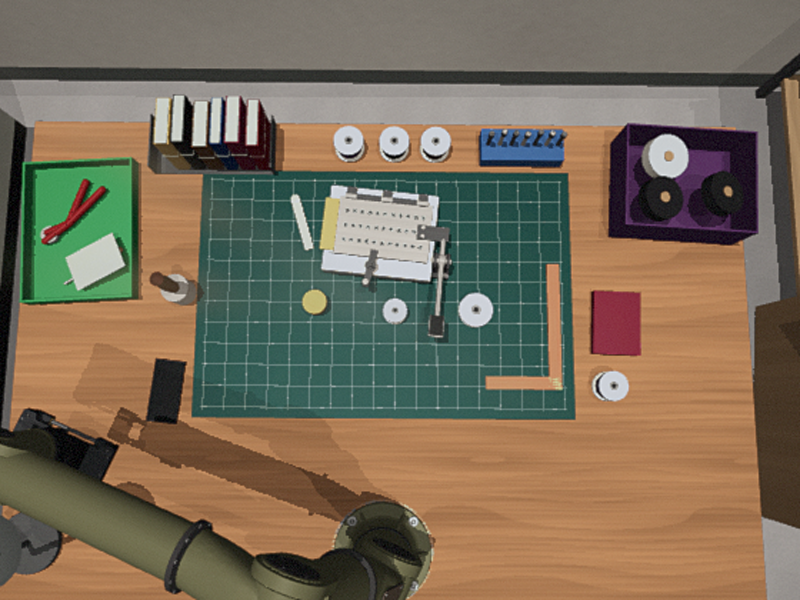

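View pics/side0.png

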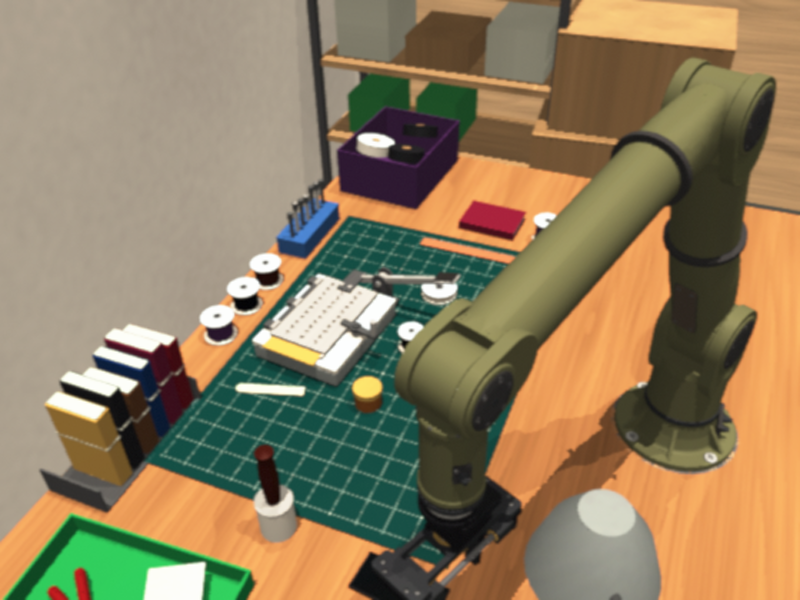

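The top view shows the jig at about (383,233), with the peg near (366,282), the pad near (436,325), and the jar, cord spool and reel in front at (315,302), (395,310) and (476,310). I'll enlarge both views.

```bash
python3 - <<'E'
from h import *
import pickle
t=pickle.load(open("top.pkl","rb"));s=pickle.load(open("side.pkl","rb"))
c=lambda d,x,y,w,h,k:cv2.resize(d["image"][y:y+h,x:x+w,::-1],None,fx=k,fy=k,interpolation=cv2.INTER_CUBIC)
cv2.imwrite("pics/tc.png",c(t,210,125,150,115,5));cv2.imwrite("pics/sc.png",c(s,170,180,160,115,5))
E
```

```text
(no output)
```

View pics/tc.png

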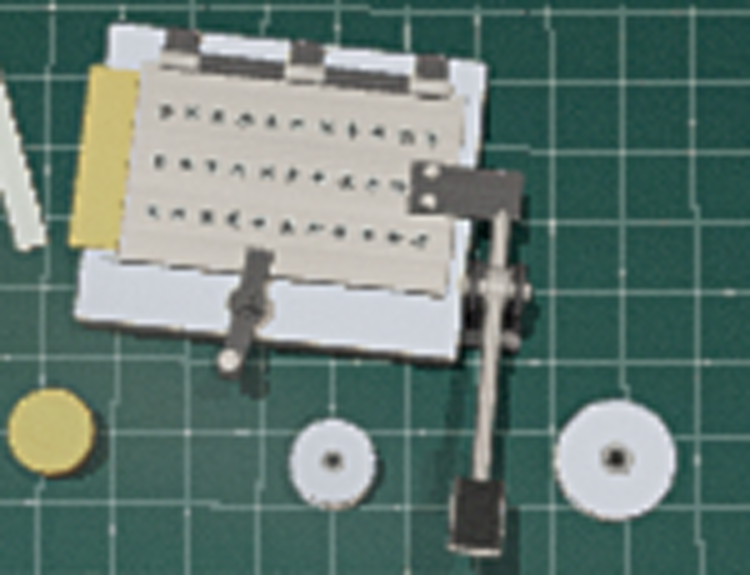

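View pics/sc.png

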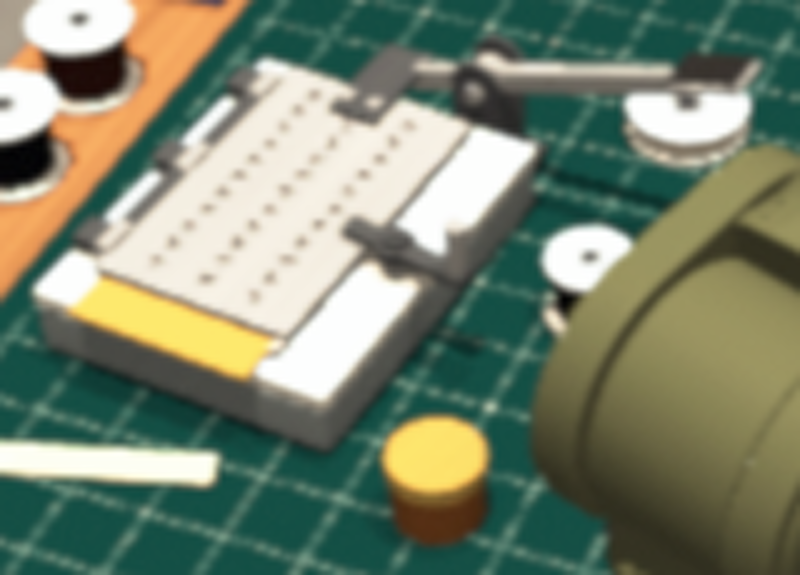

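The crops show the peg top at tc(229,360), latch pivot at (251,303), pad centre at (476,515), jar (52,432), cord spool (333,463) and reel (615,458). The side crop shows the same parts, with the peg shaft at about sc(457,245).

```bash
python3 - <<'E'
from h import *
import pickle
t=pickle.load(open("top.pkl","rb"))
f=lambda x,y,z:plane(t,210+(x+.5)/5-.5,125+(y+.5)/5-.5,z)
for n,x,y,z in [("peg",229,360,.111),("piv",251,303,.077),("pad",476,515,.141),("fl",78,320,.053),("fr",458,360,.053),("bl",110,25,.053),("br",487,64,.053),("levpiv",497,285,.09),("jar",52,432,.047),("cord",333,463,.048),("reel",615,458,.025),("pl_fl",120,260,.065),("pl_fr",443,296,.065),("padfl",450,550,.141),("padfr",500,552,.141)]:
    p=f(x,y,z);print(n,p.round(4))
fl,fr,bl,br=[f(x,y,.053) for x,y in((78,320),(458,360),(110,25),(487,64))]
print(np.linalg.norm(fl-fr),np.linalg.norm(fl-bl))
for a,b in((fr,fl),(br,bl)):print(np.degrees(np.arctan2(*(b-a)[:2]))) 
for a,b in((fl,bl),(fr,br)):d=b-a;print(np.degrees(np.arctan2(d[1],d[0])))
E
```

```text
peg [0.6062 0.0453 0.111 ]
piv [0.65   0.0327 0.077 ]
pad [ 0.5044 -0.1117  0.141 ]
fl [0.642  0.1489 0.053 ]
fr [ 0.617 -0.105  0.053]
bl [0.8459 0.1317 0.053 ]
br [ 0.8208 -0.1247  0.053 ]
levpiv [ 0.6609 -0.1286  0.09  ]
jar [0.5672 0.1652 0.047 ]
cord [ 0.5477 -0.0222  0.048 ]
reel [ 0.5554 -0.2125  0.025 ]
pl_fl [0.6806 0.1207 0.065 ]
pl_fr [ 0.658  -0.0944  0.065 ]
padfl [ 0.4823 -0.0954  0.141 ]
padfr [ 0.4813 -0.1266  0.141 ]
0.25518909936184153 0.20459266636342932
5.630725961742426
5.595585040076166
-4.823463324070534
-5.501620059556652
```

```bash
cat >> h.py <<'E'
def rel(p,yaw=None):
    "tool-axis shift (mm) to world point p; wz turn (deg) bringing tool x to world heading yaw"
    s=ctrl.get_state();M=R.from_rotvec(s["tool_rot"]).as_matrix()
    print("shift mm",(M.T@(np.array(p)-s["position"])*1000).round(1),"at",s["position"].round(4),"t",s["time"],"F",s["ft_force"].round(2))
    h=np.degrees(np.arctan2(M[1,0],M[0,0]));print("heading x",h.round(1),"tilt",M[:,2].round(3))
    if yaw is not None:print("wz",-((yaw-h+180)%360-180))
E
python3 -m handwheel '[{"z":-0.04},{"z":-0.08},{"z":-0.12},{"z":-0.13},{"z":-0.13}]' 0 20
python3 -c "
from h import *
rel([.58,.0325,.25],-144);print(ctrl.get_state()['joint_positions'])"
```

```text
shift mm [-520.8 -392.3  -27.7] at [0.2547 0.5975 0.2216] t 0.1 F [-0.46 -0.12 -0.54]
heading x 156.9 tilt [-0.001 -0.002 -1.   ]
wz -59.080631575138796
[-1.15390213  0.32176455 -0.07003997  1.45157238  0.02258887  1.37081616
 -0.0569225 ]invalid input at $[0]: expected keys x, y, z, wx, wy, wz
```

```bash
python3 -m handwheel '[{"x":0,"y":0,"z":-0.04,"wx":0,"wy":0,"wz":0},{"x":0,"y":0,"z":-0.08,"wx":0,"wy":0,"wz":0},{"x":0,"y":0,"z":-0.12,"wx":0,"wy":0,"wz":0},{"x":0,"y":0,"z":-0.13,"wx":0,"wy":0,"wz":0},{"x":0,"y":0,"z":-0.13,"wx":0,"wy":0,"wz":0}]' 0 20
python3 -c "
from h import *
rel([.58,.0325,.35],-144);print(ctrl.get_state()['joint_positions'])"
```

```text
time: 0.52
position: [0.2553, 0.5994, 0.3573]
tool_rot: [0.628, 3.077, 0.012]
ft_force: [0.7, 0.5, -0.4]
grip_width: 0.707
grip_force: 0.0
shift mm [-520.9 -394.3    4.1] at [0.2553 0.5994 0.3573] t 0.5167 F [ 0.66  0.51 -0.43]
heading x 156.9 tilt [ 0.003  0.007 -1.   ]
wz -59.079249929410935
[-1.16014403  0.29646993 -0.06569392  1.21783223  0.01939698  1.62009419
 -0.05388705]
```

```bash
python3 -m handwheel '[{"x":-0.026,"y":-0.02,"z":0,"wx":0,"wy":0,"wz":-6},{"x":-0.052,"y":-0.04,"z":0,"wx":0,"wy":0,"wz":-12},{"x":-0.078,"y":-0.06,"z":0,"wx":0,"wy":0,"wz":-18},{"x":-0.104,"y":-0.08,"z":0,"wx":0,"wy":0,"wz":-24},{"x":-0.13,"y":-0.1,"z":0,"wx":0,"wy":0,"wz":-30},{"x":-0.156,"y":-0.12,"z":0,"wx":0,"wy":0,"wz":-36},{"x":-0.182,"y":-0.14,"z":0,"wx":0,"wy":0,"wz":-42},{"x":-0.208,"y":-0.16,"z":0,"wx":0,"wy":0,"wz":-48},{"x":-0.234,"y":-0.18,"z":0,"wx":0,"wy":0,"wz":-54},{"x":-0.26,"y":-0.2,"z":0,"wx":0,"wy":0,"wz":-59}]'
python3 -c "
from h import *
rel([.58,.0325,.35],-144);print(ctrl.get_state()['joint_positions'])"
```

```text
time: 1.35
position: [0.4157, 0.3101, 0.3507]
tool_rot: [0.976, -2.984, 0.002]
ft_force: [-0.0, -0.2, -0.0]
grip_width: 0.018
grip_force: 0.0
shift mm [  31.4 -321.     0.9] at [0.4157 0.3101 0.3507] t 1.35 F [-0.03 -0.25 -0.01]
heading x -143.8 tilt [-0.002 -0.002 -1.   ]
wz 0.21146002325565405
[-7.74462076e-01  9.63553158e-03  8.31780759e-02  1.55703421e+00
 -7.66524736e-04  1.57755923e+00  1.51151479e+00]
```

```bash
python3 -m handwheel '[{"x":0.003,"y":-0.036,"z":0,"wx":0,"wy":0,"wz":0},{"x":0.006,"y":-0.072,"z":0,"wx":0,"wy":0,"wz":0},{"x":0.009,"y":-0.108,"z":0,"wx":0,"wy":0,"wz":0},{"x":0.012,"y":-0.144,"z":0,"wx":0,"wy":0,"wz":0},{"x":0.016,"y":-0.18,"z":0,"wx":0,"wy":0,"wz":0},{"x":0.02,"y":-0.216,"z":0,"wx":0,"wy":0,"wz":0},{"x":0.024,"y":-0.252,"z":0,"wx":0,"wy":0,"wz":0},{"x":0.028,"y":-0.288,"z":0,"wx":0,"wy":0,"wz":0},{"x":0.031,"y":-0.315,"z":0,"wx":0,"wy":0,"wz":0},{"x":0.031,"y":-0.321,"z":0,"wx":0,"wy":0,"wz":0}]'
python3 -m handwheel '[{"x":0,"y":0,"z":0.04,"wx":0,"wy":0,"wz":0},{"x":0,"y":0,"z":0.08,"wx":0,"wy":0,"wz":0},{"x":0,"y":0,"z":0.12,"wx":0,"wy":0,"wz":0},{"x":0,"y":0,"z":0.16,"wx":0,"wy":0,"wz":0},{"x":0,"y":0,"z":0.2,"wx":0,"wy":0,"wz":0},{"x":0,"y":0,"z":0.2,"wx":0,"wy":0,"wz":0},{"x":0,"y":0,"z":0.2,"wx":0,"wy":0,"wz":0}]'
python3 - <<'E'
from h import *
rel([.58,.0325,.087],-144)
out=[]
for n,x,y in(("top",200,120),("side",190,170)):
    d=ctrl.get_image(n);out.append(cv2.resize(d["image"][y:y+130,x:x+130,::-1],None,fx=3,fy=3,interpolation=cv2.INTER_CUBIC))
cv2.imwrite("pics/a1.png",np.hstack(out))
E
```

```text
time: 2.18
position: [0.5796, 0.0272, 0.3504]
tool_rot: [0.955, -2.99, 0.005]
ft_force: [-0.7, -0.9, 0.8]
grip_width: 0.005
grip_force: 0.0
time: 2.77
position: [0.5764, 0.0344, 0.1501]
tool_rot: [0.968, -2.982, -0.002]
ft_force: [0.1, -0.4, 1.3]
grip_width: 0.005
grip_force: 0.0
shift mm [-2.1 -3.8 63.1] at [0.5764 0.0344 0.1501] t 2.7667 F [ 0.09 -0.38  1.34]
heading x -144.0 tilt [-0.006 -0.001 -1.   ]
wz -0.03725898561734198
```

View pics/a1.png

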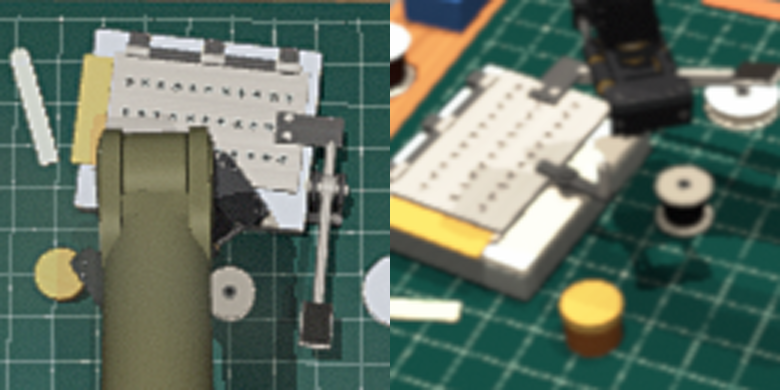

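The side view shows the gripper near (640,90) with the peg at about (590,185); the arm hides the peg from above. Next I check where the TCP projects.

```bash
python3 - <<'E'
from h import *
d=ctrl.get_image("side");im=cv2.resize(d["image"][150:270,230:350,::-1],None,fx=5,fy=5,interpolation=cv2.INTER_CUBIC)
s=ctrl.get_state()["position"]
for p,c in((s,(0,0,255)),([.6062,.0453,.111],(255,0,255)),([.65,.0327,.071],(255,0,0))):
    q=(proj(d,np.array(p))-[230,150])*5;print(q);cv2.circle(im,tuple(int(v) for v in q),5,c,1)
cv2.imwrite("pics/a2.png",im)
E
```

```text
[195.36162291 311.59003045]
[149.82856201 372.25245826]
[ 93.94010667 393.07322607]
```

View pics/a2.png

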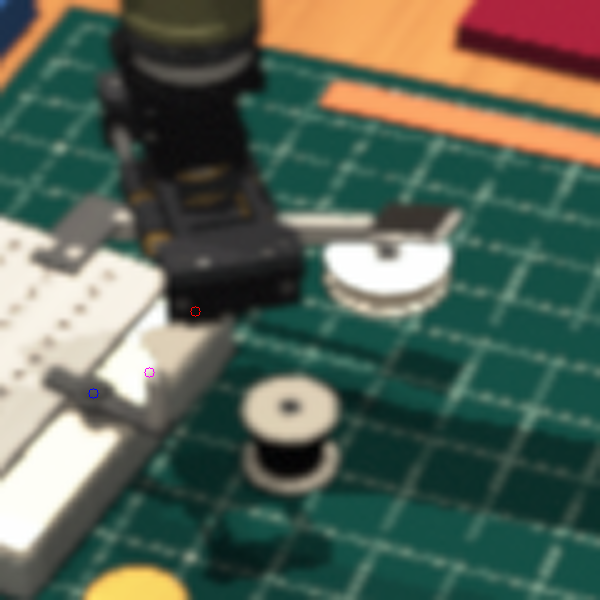

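The TCP falls at (195,311), at the gripper's lower edge, and the peg shaft lies near (150,375–425), matching my estimate. Now I lower and push.

```bash
python3 -m handwheel '[{"x":0,"y":-0.003,"z":0.03,"wx":0,"wy":0,"wz":0},{"x":0,"y":-0.003,"z":0.055,"wx":0,"wy":0,"wz":0},{"x":0,"y":-0.003,"z":0.063,"wx":0,"wy":0,"wz":0},{"x":0,"y":-0.003,"z":0.063,"wx":0,"wy":0,"wz":0},{"x":0,"y":-0.003,"z":0.063,"wx":0,"wy":0,"wz":0}]'
python3 -c "
from h import *
rel([.6378,.0718,.087],-144)"
```

```text
time: 3.33
position: [0.5818, 0.0317, 0.0914]
tool_rot: [-0.968, 2.986, -0.001]
ft_force: [1.0, 0.2, 0.3]
grip_width: 0.007
grip_force: 0.0
shift mm [-68.8  -0.4   4.6] at [0.5818 0.0317 0.0914] t 3.3333 F [1.01 0.18 0.34]
heading x -144.1 tilt [ 0.002  0.    -1.   ]
wz -0.07030430966568701
```

```bash
python3 -m handwheel '[{"x":-0.007,"y":0,"z":0.004,"wx":0,"wy":0,"wz":0},{"x":-0.014,"y":0,"z":0.004,"wx":0,"wy":0,"wz":0},{"x":-0.021,"y":0,"z":0.004,"wx":0,"wy":0,"wz":0},{"x":-0.028,"y":0,"z":0.004,"wx":0,"wy":0,"wz":0},{"x":-0.034,"y":0,"z":0.004,"wx":0,"wy":0,"wz":0},{"x":-0.04,"y":0,"z":0.004,"wx":0,"wy":0,"wz":0},{"x":-0.046,"y":0,"z":0.004,"wx":0,"wy":0,"wz":0},{"x":-0.052,"y":0,"z":0.004,"wx":0,"wy":0,"wz":0},{"x":-0.057,"y":0,"z":0.004,"wx":0,"wy":0,"wz":0},{"x":-0.06,"y":0,"z":0.004,"wx":0,"wy":0,"wz":0}]'
python3 -c "
from h import *
rel([.6378,.0718,.087],-144)"
```

```text
time: 4.17
position: [0.6304, 0.0671, 0.0857]
tool_rot: [-0.969, 2.987, -0.001]
ft_force: [-1.7, 0.2, -0.4]
grip_width: 0.004
grip_force: 0.7
shift mm [-8.7 -0.6 -1.3] at [0.6304 0.0671 0.0857] t 4.1667 F [-1.7   0.21 -0.45]
heading x -144.0 tilt [ 0.001 -0.    -1.   ]
wz -0.044390934372927404
```

```bash
python3 -m handwheel '[{"x":-0.004,"y":0,"z":0,"wx":0,"wy":0,"wz":0},{"x":-0.007,"y":0,"z":0,"wx":0,"wy":0,"wz":0},{"x":-0.01,"y":0,"z":0,"wx":0,"wy":0,"wz":0},{"x":-0.01,"y":0,"z":0,"wx":0,"wy":0,"wz":0},{"x":-0.01,"y":0,"z":0,"wx":0,"wy":0,"wz":0}]'
python3 - <<'E'
from h import *
rel([.6378,.0718,.087],-144)
d=ctrl.get_image("side");im=cv2.resize(d["image"][150:270,200:320,::-1],None,fx=5,fy=5,interpolation=cv2.INTER_CUBIC)
cv2.imwrite("pics/a3.png",im)
E
```

```text
time: 4.58
position: [0.6384, 0.0693, 0.0858]
tool_rot: [-0.965, 2.989, -0.006]
ft_force: [0.1, -5.4, -1.9]
grip_width: 0.003
grip_force: 2.3
shift mm [-1.   2.3 -1.2] at [0.6384 0.0693 0.0858] t 4.5833 F [ 0.08 -5.39 -1.89]
heading x -144.2 tilt [ 0.002 -0.003 -1.   ]
wz -0.23218032856414084
```

View pics/a3.png

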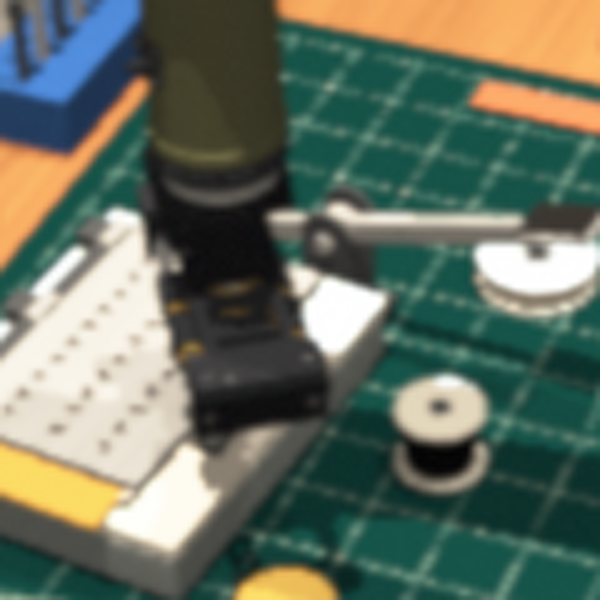

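The gripper hides the peg (about (215,440)), and the force has risen to 5 N, so this is probably the stop. I back off, lift and check.

```bash
python3 -m handwheel '[{"x":-0.01,"y":0,"z":0,"wx":0,"wy":0,"wz":0},{"x":-0.01,"y":0,"z":0,"wx":0,"wy":0,"wz":0}]'
python3 -m handwheel '[{"x":0.02,"y":0,"z":0,"wx":0,"wy":0,"wz":0},{"x":0.05,"y":0,"z":0,"wx":0,"wy":0,"wz":0},{"x":0.06,"y":0,"z":-0.03,"wx":0,"wy":0,"wz":0},{"x":0.06,"y":0,"z":-0.07,"wx":0,"wy":0,"wz":0},{"x":0.06,"y":0.035,"z":-0.1,"wx":0,"wy":0,"wz":0},{"x":0.08,"y":0,"z":-0.13,"wx":0,"wy":0,"wz":0},{"x":0.1,"y":-0.035,"z":-0.13,"wx":0,"wy":0,"wz":0},{"x":0.12,"y":-0.07,"z":-0.13,"wx":0,"wy":0,"wz":0},{"x":0.12,"y":-0.07,"z":-0.13,"wx":0,"wy":0,"wz":0}]'
python3 - <<'E'
from h import *
rel([.504,-.1117,.18],-180)
out=[]
for n,x,y in(("top",200,120),("side",190,170)):
    d=ctrl.get_image(n);out.append(cv2.resize(d["image"][y:y+130,x:x+130,::-1],None,fx=3,fy=3,interpolation=cv2.INTER_CUBIC))
cv2.imwrite("pics/a4.png",np.hstack(out))
E
```

```text
time: 4.8
position: [0.6419, 0.0697, 0.0854]
tool_rot: [0.957, -2.979, 0.01]
ft_force: [-13.4, -12.3, 7.4]
grip_width: 0.006
grip_force: 9.8
time: 5.55
position: [0.5905, -0.0592, 0.2183]
tool_rot: [-0.95, 2.99, -0.011]
ft_force: [-0.8, -2.0, -0.5]
grip_width: 0.003
grip_force: 0.0
shift mm [101.    7.3  38. ] at [ 0.5905 -0.0592  0.2183] t 5.55 F [-0.76 -2.02 -0.45]
heading x -144.7 tilt [ 0.006 -0.005 -1.   ]
wz 35.27032143061723
```

View pics/a4.png

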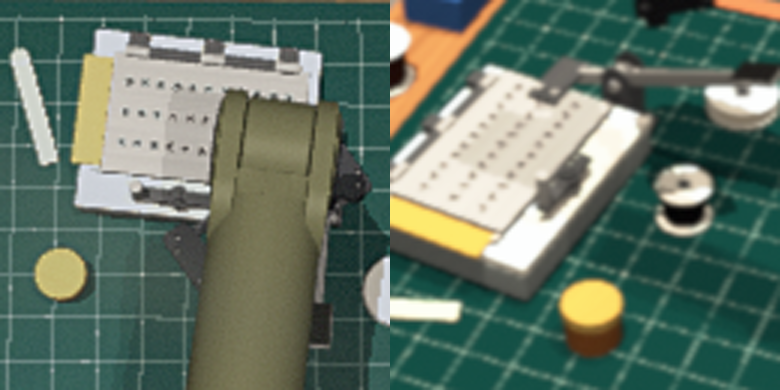

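The latch now lies parallel to the front edge, peg to the left (140,190), so it is turned fully. Next I move over the pad.

```bash
python3 -m handwheel '[{"x":0.025,"y":0,"z":0,"wx":0,"wy":0,"wz":6},{"x":0.05,"y":0.003,"z":0,"wx":0,"wy":0,"wz":12},{"x":0.075,"y":0.005,"z":0,"wx":0,"wy":0,"wz":18},{"x":0.1,"y":0.007,"z":0,"wx":0,"wy":0,"wz":24},{"x":0.101,"y":0.007,"z":0.02,"wx":0,"wy":0,"wz":30},{"x":0.101,"y":0.007,"z":0.038,"wx":0,"wy":0,"wz":35},{"x":0.101,"y":0.007,"z":0.038,"wx":0,"wy":0,"wz":35},{"x":0.101,"y":0.007,"z":0.038,"wx":0,"wy":0,"wz":35}]'
python3 - <<'E'
from h import *
rel([.504,-.111,.141],-180)
out=[]
for n,x,y in(("side",260,130),):
    d=ctrl.get_image(n);out.append(cv2.resize(d["image"][y:y+130,x:x+130,::-1],None,fx=4,fy=4,interpolation=cv2.INTER_CUBIC))
cv2.imwrite("pics/a5.png",np.hstack(out))
E
```

```text
time: 6.32
position: [0.5034, -0.1007, 0.1773]
tool_rot: [0.032, -3.141, -0.001]
ft_force: [1.0, 0.3, 1.9]
grip_width: 0.005
grip_force: 0.0
shift mm [ -0.5 -10.3  36.3] at [ 0.5034 -0.1007  0.1773] t 6.3167 F [1.   0.33 1.9 ]
heading x -178.8 tilt [-0.001  0.001 -1.   ]
wz 1.1705072491677697
```

View pics/a5.png

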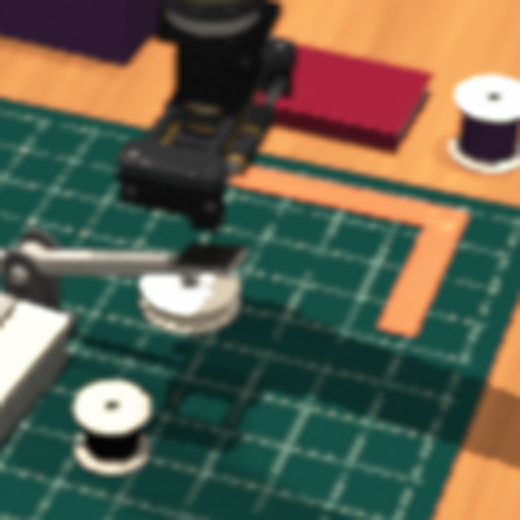

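The fingertip hangs just above the pad (pad about (212,257)), so I shift 10 mm right and press in steps.

```bash
python3 -m handwheel '[{"x":0,"y":-0.01,"z":0.015,"wx":0,"wy":0,"wz":0},{"x":0,"y":-0.01,"z":0.028,"wx":0,"wy":0,"wz":0},{"x":0,"y":-0.01,"z":0.036,"wx":0,"wy":0,"wz":0},{"x":0.002,"y":-0.01,"z":0.044,"wx":0,"wy":0,"wz":0},{"x":0.004,"y":-0.01,"z":0.052,"wx":0,"wy":0,"wz":0},{"x":0.006,"y":-0.01,"z":0.06,"wx":0,"wy":0,"wz":0},{"x":0.008,"y":-0.01,"z":0.068,"wx":0,"wy":0,"wz":0},{"x":0.009,"y":-0.01,"z":0.076,"wx":0,"wy":0,"wz":0}]'
python3 -c "
from h import *
rel([.494,-.11,.060],-180)"
```

```text
time: 7.03
position: [0.4948, -0.1113, 0.103]
tool_rot: [0.029, -3.141, -0.002]
ft_force: [-5.0, 1.8, 8.3]
grip_width: 0.004
grip_force: 4.5
shift mm [ 0.7  1.3 43. ] at [ 0.4948 -0.1113  0.103 ] t 7.0333 F [-4.99  1.78  8.27]
heading x -178.9 tilt [-0.     0.002 -1.   ]
wz 1.0558812138906433
```

Contact at 8 N; continuing down.

```bash
python3 -m handwheel '[{"x":0.001,"y":0,"z":0.008,"wx":0,"wy":0,"wz":0},{"x":0.001,"y":0,"z":0.016,"wx":0,"wy":0,"wz":0},{"x":0.001,"y":0,"z":0.023,"wx":0,"wy":0,"wz":0},{"x":0.001,"y":0,"z":0.029,"wx":0,"wy":0,"wz":0},{"x":0,"y":0,"z":0.034,"wx":0,"wy":0,"wz":0},{"x":0,"y":0,"z":0.038,"wx":0,"wy":0,"wz":0},{"x":0,"y":0,"z":0.041,"wx":0,"wy":0,"wz":0},{"x":0,"y":0,"z":0.041,"wx":0,"wy":0,"wz":0}]'
python3 -c "
from h import *
rel([.494,-.11,.060],-180)"
```

```text
time: 7.7
position: [0.4939, -0.1112, 0.0609]
tool_rot: [0.029, -3.139, -0.002]
ft_force: [-4.3, 1.5, 3.8]
grip_width: -0.001
grip_force: 2.3
shift mm [-0.1  1.2  0.9] at [ 0.4939 -0.1112  0.0609] t 7.7 F [-4.27  1.48  3.83]
heading x -178.9 tilt [-0.002  0.001 -1.   ]
wz 1.0632764977745808
```

```bash
H='[{"x":0,"y":0,"z":0.001,"wx":0,"wy":0,"wz":0},{"x":0,"y":0,"z":0.002,"wx":0,"wy":0,"wz":0},{"x":0,"y":0,"z":0.002,"wx":0,"wy":0,"wz":0},{"x":0,"y":0,"z":0.002,"wx":0,"wy":0,"wz":0}]'; unset H
python3 -m handwheel '[{"x":0,"y":0,"z":0.001,"wx":0,"wy":0,"wz":0},{"x":0,"y":0,"z":0.002,"wx":0,"wy":0,"wz":0},{"x":0,"y":0,"z":0.002,"wx":0,"wy":0,"wz":0},{"x":0,"y":0,"z":0.002,"wx":0,"wy":0,"wz":0}]'
python3 -m handwheel '[{"x":0,"y":0,"z":0.001,"wx":0,"wy":0,"wz":0},{"x":0,"y":0,"z":0.002,"wx":0,"wy":0,"wz":0},{"x":0,"y":0,"z":0.002,"wx":0,"wy":0,"wz":0},{"x":0,"y":0,"z":0.002,"wx":0,"wy":0,"wz":0}]'
```

```text
time: 8.03
position: [0.4941, -0.1113, 0.06]
tool_rot: [0.028, -3.139, -0.003]
ft_force: [-7.0, 2.3, 12.0]
grip_width: 0.005
grip_force: 6.8
time: 8.37
position: [0.4942, -0.1112, 0.0595]
tool_rot: [0.028, -3.139, -0.004]
ft_force: [-12.5, 3.5, 24.6]
grip_width: 0.004
grip_force: 13.3
```

At the stop: 25 N with hardly any motion. I hold and look.

```bash
python3 -m handwheel '[{"x":0,"y":0,"z":0,"wx":0,"wy":0,"wz":0},{"x":0,"y":0,"z":0,"wx":0,"wy":0,"wz":0},{"x":0,"y":0,"z":0,"wx":0,"wy":0,"wz":0},{"x":0,"y":0,"z":0,"wx":0,"wy":0,"wz":0},{"x":0,"y":0,"z":0,"wx":0,"wy":0,"wz":0},{"x":0,"y":0,"z":0,"wx":0,"wy":0,"wz":0}]'
python3 - <<'E'
from h import *
d=ctrl.get_image("side");cv2.imwrite("pics/a6.png",cv2.resize(d["image"][130:280,170:370,::-1],None,fx=4,fy=4,interpolation=cv2.INTER_CUBIC))
E
```

```text
time: 8.87
position: [0.4942, -0.1113, 0.0596]
tool_rot: [0.028, -3.14, -0.004]
ft_force: [-13.1, 2.9, 23.5]
grip_width: 0.004
grip_force: 13.3
```

View pics/a6.png

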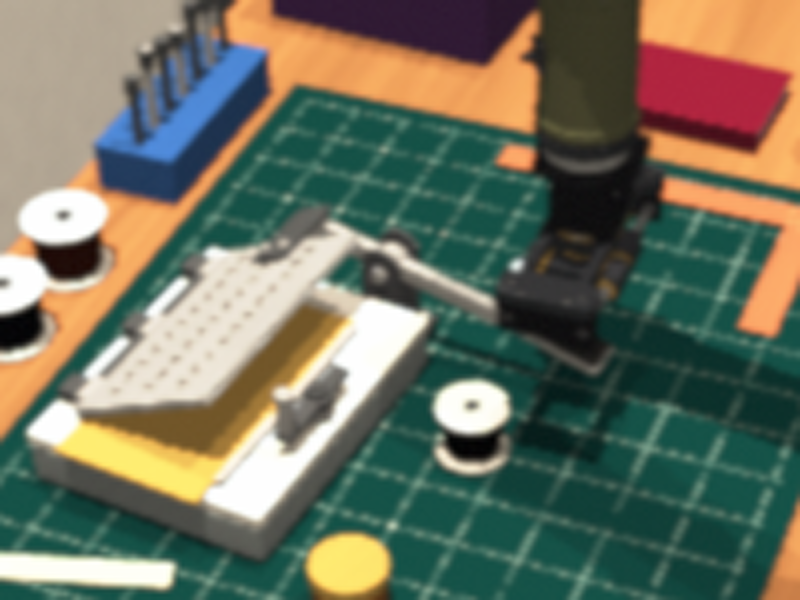

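The plate is raised (front corner about (210,400)), the lever is down under the fingers at about (590,355), the latch is clear at (310,395), and the spools and jar in view still stand.

```bash
python3 -c "
from bench import ctrl
print(ctrl.close_job())"
```

```text
the job is handed in; nothing more can be done
None
```

I turned the latch to its stop, clear of the plate, then pressed the lever fully down and handed the job in with the plate up and the fingers holding the pad at about 24 N; I saw no verdict from the judge.

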